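# Put a pellet die under load in a hand press

## Task

Press the sample pellet: stand the loaded steel die upright on the base of the hand press and slide it fully home against the V stop under the ram. Then bring the hand lever down until you have felt three clicks and no more (a fourth overloads the die), and finish while still holding the lever at the third click, because it springs back when let go. Do not disturb the other things on the bench.

Things in the scene. Friction and masses are not known exactly. Their poses are not given: they have to be found in the camera images.
- press: Hand press: small grey arbor press fixed to the bench. Origin on the bench under the ram's axis; x from its open front (towards the robot at yaw 0) back to its column, y to its left, z up. All 'press' lengths below are in this frame. Base plate x -170 to +110 mm, 130 mm wide, top at z 25 mm. Head 60 mm wide, x -24 to +105, z 158 to 208 mm; column x +45 to +105 mm.
- anvil (a point): Centre of the anvil, on the base plate's top under the ram's axis: the die's underside is centred here when home. A 90 degree V stop 16 mm high just behind it stops and centres the die. Two guide rails 8 mm high, 46 mm apart inside, run from press x -70 to +5 mm; their flared mouth is about 75 mm wide at x -105 mm.
- apron (a point): Point on the base plate's top, z 25 mm, on the centre line 115 mm in front of the anvil: the bare front of the plate, where the die can be set down before the rails. To push the die from here to the anvil under the head, a gripper must lean back (its top towards the press's front) by about 25 degrees.
- die: The loaded pellet die: stepped steel cylinder, about 0.4 kg, 62 mm tall, standing on the bench at the left of the press. Foot disc 42 mm wide, 8 mm thick; body 38 mm wide up to 44 mm; neck 16 mm wide; plunger cap 20 mm wide from 56 to 62 mm. Origin: centre of its underside, z up.
- lever_turn (a joint): Lever's turn, rad: 0 at rest, growing as the knob comes forward and down; stop at 1.2. Tooth crests at 0.50, 0.69, 0.88, 1.07; it seats in clicks one to three at 0.595, 0.785, 0.975. Force at the knob climbs to 9 to 13 N against each tooth, falls to 2 to 4 N over its crest and stiffens again on seating in the click. Nothing locks: let go anywhere, it springs back to 0.
- lever: The hand lever on the right side of the press: steel bar 12 mm thick with a black cross grip (knob), in the plane y = -85 mm of the press. At rest it stands 1.35 rad (77 degrees) above the forward (press -x) direction; its elevation is 1.35 minus the joint value. Origin: on the lever's axis at y = 0 of the press.
- pivot (a point): Fixed point on the lever's axis, in the plane of the lever's bar: press x +22, y -85, z 180 mm. The axis runs along the press's y.
- knob (a point): Centre of the knob at the lever's end, a black cross grip that turns freely on its pin: a cylinder 28 mm across and 32 mm long along the press's y, flat ends left and right (y -69 and -101 mm), 160 mm from the pivot; at rest at press x -13, y -85, z 336 mm. It swings forward and down about the pivot.
- clickpin (a point): Top of the spring housing (steel, 26 mm wide, 35 mm deep in y, to z 287 mm) over the click wheel (120 mm across) on the head's right side, at press x +22, y -45 mm. Its sprung pin rides over the wheel's teeth and makes the clicks.
- foot: Sprung foot at the ram's lower end: steel disc 26 mm wide, 10 mm thick; origin at the centre of its underside, 92 mm above the bench at rest. The ram sinks 12 mm per rad of the lever, so the foot meets a die that is home at about 0.42 rad; then its spring (4.5 N/mm) loads the die, about 35 N at the third click.
- mortar: Bystander: white porcelain mortar bowl, 90 mm across, 42 mm high; origin under its centre.
- beaker: Bystander: glass beaker, 68 mm across, 92 mm high; origin under its centre.
- spatula: Bystander: slim steel laboratory spatula, 150 mm long, 13 mm wide at its blade, lying on the bench; origin under its middle.
Things that resemble listed ones, but are neither listed nor needed, are in the scene too. Of the things that look like the die, the middle-sized one is meant.

How it is judged (in metres and radians):
On the way, in this order (a step that is already met when the one before it is completed fails the run):
1. the die stands upright on the base plate, home against the V stop (horizontal distance between die and anvil below 0.006 m and z of die in the frame of anvil between -0.004 and 0.004 m and angle between die's own z axis and vertical below 0.08 rad), for 0.2 s.
2. the lever has brought the ram's foot down on the die (contact force between foot and die above 3 N), for 0.05 s.
At the end, for the whole second after the job is handed in: The fingers hold the lever (more than 1.5 N) still at the third click: lever between 0.90 and 1.05 rad, slower than 0.1 rad/s; the ram's foot presses the die with more than 12 N; the die stands upright (within 0.08 rad) within 6 mm of the anvil's centre, and the fingers do not touch it (value of joint lever_turn between 0.9 and 1.05 rad and velocity of joint lever_turn between -0.1 and 0.1 rad/s and contact force between the fingers and lever above 1.5 N and contact force between foot and die above 12 N and contact force between the fingers and die below 0.5 N and horizontal distance between die and anvil below 0.006 m and angle between die's own z axis and vertical below 0.08 rad); the arm keeps its last pose, push and grip.
It fails at once if the lever is taken over the fourth click (value of joint lever_turn above 1.09 rad).
It fails at once if the die is knocked over (angle between die's own z axis and vertical above 0.6 rad).
It fails at once if a bystander is disturbed (moved more than 3 cm) (distance of any of mortar, beaker, spatula from where it was at the start of the episode above 0.03 m).
It also fails if it takes over 72 s, if anything falls off the work surface, if the arm or the gripper's body presses on something with over 40 N, if the wrist force passes 120 N, or if a joint passes its speed limit or range.

## Robot

A 6-joint arm with a two-finger parallel gripper is mounted at the origin on the work surface. World frame = base frame: x ahead of the robot, y to its left, z up, the work surface at z = 0. Lengths are in mm, angles in rad, forces in N, time in s.
With the tool pointing down it reaches from about 275 to 875 mm from the base axis. Payload 12.5 kg.
Tool frame: the origin (TCP) lies on the mounting face of the last link; the fingertips stand 173 mm ahead of it and the grasp point (between the pads) lies 155 mm ahead of it; z points along the fingers, y is the line along which they close (so a half turn about z gives the same grasp; the last joint's range is limited). The gripper opens to 85 mm and grips with 20 to 120 N. Pads are 22 mm wide; open, the fingers measure 114 mm over their backs; the gripper's body (76 mm by 85 mm) begins 54 mm behind the grasp point. The pads swing forward as they close: fully open they stand 13 mm farther back than shut.
Start: joints at [1.163, 0.351, 1.652, -0, 1.139, -0.085], TCP at [174.441, 521.59, 404.69] pointing down, gripper open.
Joint ranges: [-2.75, 2.75], [-0.79, 2.1], [0.01, 2.65], [-1.57, 4.71], [0.07, 3.14], [-2.87, 2.87]. Speed limits (rad/s): [2.22, 2.22, 2.79, 3.14, 3.14, 3.14].

## Interface

Orientations are given as a unit quaternion [w, x, y, z].
In Python, from rig import manip gives the robot as it stands. The module is installed in compiled form; this text tells all that it offers.
- The arm moves only by the tool arm_command, never from a script. Its argument "deltas" is a list of rows, each a list of 2 entries, a list of its own where there are three numbers: the shift along the tool's x, y, z in m, then the turn about the tool's z in degrees. In form: [[[x, y, z], twist], ...]. A call has 1 to 12 rows; each row is the pose to reach, as a shift and turn from the pose commanded when the call began, along the tool's axes at that moment; what a row does not reach only later rows make up. A row lasts 1/10 s, in which the tool goes at most 50 mm and 8.59 degrees, less where a joint would pass 70% of its speed; a pose out of reach is approached as far as the arm can. A call with a gripper value outside its range is refused whole. "gripper" is the finger opening in m, from 0 to 0.0854, set as the call begins (left out, the last holds). The fingers move at their own pace and stop on an object; the grip force is fixed at half the most. Time passes only in rows, so rows that repeat a pose let the fingers close. It gives the time, the measured TCP pose, the force and the opening at its end, in the units of the state.
- manip.sense(): the state, without advancing time (a new reading comes with each control period).
- manip.read_camera(name): name is "side" or "top"; returns (picture, depth): 400x640x3 uint8, blue, green, red; 400x640 float32, mm along the optical axis (not along the pixel's ray), 0 where there is no reading.
- manip.calibration(name): a dict with "mtx" (3x3 intrinsics, pixels), "R" (3x3) and "t" (3): a world point X has camera coordinates R X + t. Camera axes: x right, y down, z forward; pixel columns grow to the right and rows downward; lengths in mm; the calibration is good to about 2 mm. A picture is of the moment at which its call begins. calibration takes no time and is no camera call.
- manip.hand_in(): hands the job in, once; it reports no verdict.
Trained networks look in the newest picture that a camera, given by its name, has taken for a name from the list of things; names that differ only in an ending like _2 or _b are one class to them, and where a whole thing is asked for, a point or a joint stands for the part that bears it (a point fixed in the world has none). Each returns a list of dicts, best first, with "conf" (0 to 1); they miss things now and then, are a little off and sometimes report something else, mostly with a low value. They report only what shows in the picture. A call takes as long as a camera call. They do not tell look-alikes from the thing itself.
- manip.boxes_of(camera, query): "box" ([left, top, width, height] in pixels, round what is visible of it).
- manip.silhouettes(camera, query): "mask" (400x640 bool, what is visible of it) and "box" ([left, top, width, height] in pixels, round what is visible of it).
- manip.place_of(camera, query): "centre" ([column, row] in pixels: a listed point, or the origin of a listed thing).
The state is a dict: "clock": time; "joints": joint angles; "qvel": joint speeds; "effort": joint torques, N m; "tool_pos": TCP position; "tcp_rot": TCP orientation; "contact_force": force on the tool from outside, world axes, zero at the start; "torque": the same for the moment, N m; "gripper_width": finger opening in mm.
Only numpy, scipy, OpenCV 4.12 (cv2) and the standard library are available. Lean on these libraries where they do the work, as an engineer would, in place of code of your own. Each camera call takes 0.05 s, during which the arm holds its last target. There are 200 camera calls.

## Working session

There is one attempt and no reset: what is moved stays moved. The work goes in short steps, Python scripts to look and compute and a tool call to move; the robot and the scene stay as the last step left them, time stands still between calls to the robot, and variables do not carry over. Pictures are saved under pics/ and viewed, on a budget of 10 in all, crops included, one or two more only if the job needs it, and the job is handed in when it is done.

Besides the shell and the picture viewer there is one more tool, called as a command line: name --argument value ..., lists and objects as JSON in quotes. arm_command: Moves the arm, as the interface text tells. Its arguments: {"type":"object","properties":{"deltas":{"type":"array"},"gripper":{"type":"number"}},"required":["deltas"]}

```bash
ls; mkdir -p pics; cat > h.py <<'E'
import numpy as np, cv2
from rig import manip as m
from scipy.spatial.transform import Rotation as Rn
def cam(n):
    c=m.calibration(n); return np.array(c["mtx"]),np.array(c["R"]),np.array(c["t"]).ravel()
def world(n,u,v,d):
    K,R,t=cam(n); p=np.linalg.inv(K)@np.array([u,v,1.])*d; return R.T@(p-t)
def atz(n,u,v,z):
    K,R,t=cam(n); r=R.T@(np.linalg.inv(K)@np.array([u,v,1.])); c=-R.T@t; return c+r*(z-c[2])/r[2]
def cloud(n,D):
    K,R,t=cam(n); v,u=np.mgrid[:400,:640]; P=np.stack([u,v,np.ones_like(u)],-1)@np.linalg.inv(K).T*D[...,None]; return (P-t)@R
def proj(n,X):
    K,R,t=cam(n); p=K@(R@np.array(X,float)+t); return p[:2]/p[2]
E
python3 - <<'E'
from h import *
s=m.sense(); print(s)
ims=[]
for n in("top","side"):
    I,D=m.read_camera(n); np.save(n+'.npy',D); cv2.imwrite(n+'.png',I); ims.append(I)
    K,R,t=cam(n); print(n,-R.T@t,R[2],K[0,0])
    for q in("die","press","mortar","beaker","spatula","lever"):
        for b in m.boxes_of(n,q): 
            x,y,w,h=map(int,b["box"]); print(n,q,round(b["conf"],2),b["box"], )
    for q in("anvil","apron","knob","pivot","clickpin","die","press","foot"):
        for b in m.place_of(n,q):
            u,v=b["centre"]; print(n,q,round(b["conf"],2),np.round([u,v]),world(n,u,v,D[int(v),int(u)]).round())
cv2.imwrite('pics/1.png',np.vstack([cv2.resize(i,(480,300)) for i in ims]))
E
```

```text
pics
{'clock': 0.0, 'joints': array([ 1.16340041e+00,  3.51232679e-01,  1.65245000e+00,  5.06480579e-06,
        1.13910770e+00, -8.46022659e-02]), 'qvel': array([-1.80498754e-03,  1.35530965e-03,  9.01294764e-04,  1.49275085e-05,
       -1.07350998e-03,  2.68573415e-04]), 'effort': array([ 1.94464437e-04, -5.06107628e+01, -2.91414392e+01, -9.66675861e-05,
        4.49490253e-03,  7.58112719e-06]), 'tool_pos': array([174.39101436, 521.47462435, 404.15040207]), 'tcp_rot': array([-1.48068281e-04,  1.60698053e-01,  9.87003433e-01, -5.80272659e-04]), 'contact_force': array([-0.03463425,  0.00204635,  0.01129559]), 'torque': array([ 0.00565575,  0.00068273, -0.00925837]), 'gripper_width': 85.37942803597791}
top [511.3127174  -14.99990886 944.946476  ] [ 0.1057373   0.00358289 -0.99438764] 367.70611053999704
top die 0.96 [247.4, 270.7, 26.2, 28.0]
top die 0.75 [242.0, 240.6, 19.3, 15.9]
top press 0.78 [268.1, 108.7, 82.9, 133.6]
top mortar 0.71 [207.2, 158.0, 32.7, 34.5]
top beaker 0.83 [360.9, 140.4, 27.3, 31.4]
top beaker 0.68 [268.8, 110.1, 78.6, 133.9]
top lever 0.69 [269.6, 115.5, 82.
[... 1129 characters left out ...]
0.31 [232. 307.] [652. 228.   2.]
side apron 0.66 [319. 255.] [545.  23.  24.]
side apron 0.43 [272. 225.] [650.  56. 111.]
side apron 0.4 [270. 169.] [677.   3. 233.]
side knob 0.82 [284. 123.] [656. -30. 347.]
side pivot 0.75 [272. 170.] [674.   2. 231.]
side pivot 0.39 [262. 151.] [689.   6. 285.]
side clickpin 0.71 [259. 151.] [696.   8. 283.]
side die 0.83 [316. 324.] [457. 180.  42.]
side die 0.78 [352. 335.] [380. 165.  54.]
side die 0.68 [276. 359.] [491. 278.  29.]
side die 0.61 [259. 153.] [695.  11. 281.]
side die 0.31 [361. 207.] [ 537. -179.   -4.]
side press 0.73 [272. 246.] [656.  58.  23.]
side press 0.3 [319. 254.] [548.  18.  22.]
side foot 0.43 [272. 225.] [650.  56. 111.]
```

```bash
python3 - <<'E'
from h import *
I=cv2.imread('side.png'); J=cv2.imread('top.png')
a=cv2.resize(I[100:400,170:410],(480,600),interpolation=cv2.INTER_CUBIC)
b=cv2.resize(J[100:310,190:410],(320,305),interpolation=cv2.INTER_CUBIC)
c=np.zeros((600,800,3),np.uint8); c[:,:480]=a; c[:305,480:]=b
d=cv2.resize(J[230:310,200:290],(320,285),interpolation=cv2.INTER_CUBIC); c[310:595,480:]=d
cv2.imwrite('pics/1.png',c)
for n in("top","side"):
    P=cloud(n,np.load(n+'.npy'))
    for (x,y) in((390,140),(470,165),(495,270)):
        k=(abs(P[...,0]-x)<45)&(abs(P[...,1]-y)<45)&(P[...,2]>12)&(P[...,2]<120); Q=P[k]
        if len(Q): 
            h=Q[:,2].max(); T=Q[Q[:,2]>h-5]
            print(n,(x,y),len(Q),'h',h.round(1),'top ctr',T.mean(0).round(1),'ext',np.ptp(Q,axis=0).round(), (Q.min(0)+Q.max(0)).round(1)/2)
E
```

```text
top (390, 140) 489 h 89.6 top ctr [384.1 146.1  86.6] ext [53. 52. 78.] [384.45 145.05  50.8 ]
top (470, 165) 226 h 65.8 top ctr [471.3 168.3  62.6] ext [36. 39. 54.] [472.75 168.05  39.05]
top (495, 270) 103 h 44.2 top ctr [492.7 273.5  42. ] ext [25. 25. 32.] [492.65 274.1   28.3 ]
side (390, 140) 713 h 87.7 top ctr [384.4 146.6  84.6] ext [54. 53. 76.] [383.5  147.2   49.85]
side (470, 165) 333 h 63.7 top ctr [472.6 169.2  60.5] ext [38. 40. 52.] [473.1 168.9  37.9]
side (495, 270) 151 h 43.3 top ctr [493.1 275.2  40.4] ext [25. 25. 31.] [493.6  275.25  27.7 ]
```

View pics/1.png

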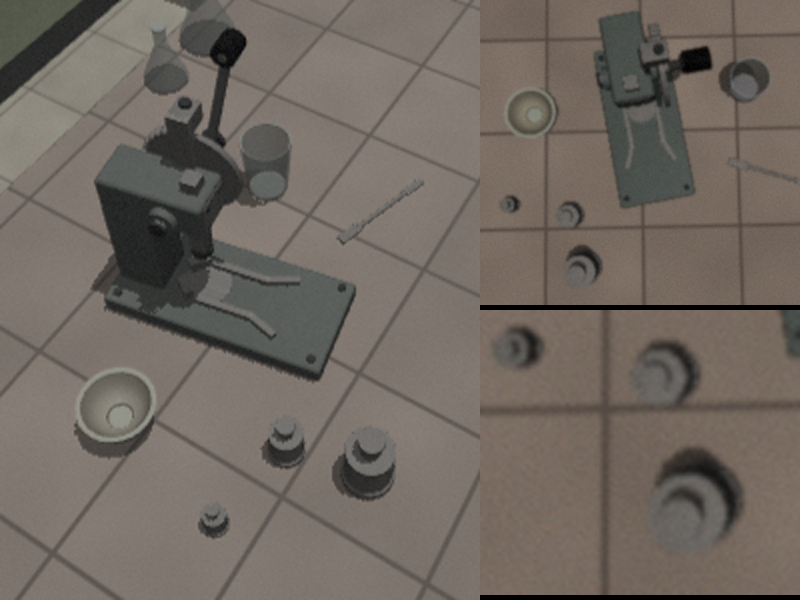

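The pictures show three look-alikes in the side view: large at (352,335), about 87 mm tall; middle at (316,324), about 62 mm; small at (276,359), about 42 mm. The middle one matches the 62 mm die and is at about (472.5, 168.7). Next I'll fit the press pose.

```bash
python3 - <<'E'
from h import *
for n in("top","side"):
    P=cloud(n,np.load(n+'.npy'))
    k=(abs(P[...,2]-25)<6)&(P[...,0]>450)&(P[...,0]<780)&(abs(P[...,1]-20)<110)
    k=cv2.morphologyEx(k.astype(np.uint8),cv2.MORPH_OPEN,np.ones((3,3)))>0
    nn,l,st,_=cv2.connectedComponentsWithStats(k.astype(np.uint8)); i=1+st[1:,4].argmax()
    Q=P[l==i]; r=cv2.minAreaRect(Q[:,:2].astype(np.float32)); print(n,len(Q),Q[:,2].mean().round(1),r)
    # head top
    k=(abs(P[...,2]-208)<5)&(P[...,0]>550)&(P[...,0]<800)&(abs(P[...,1]-40)<90)
    Q=P[k]; print('head',len(Q),cv2.minAreaRect(Q[:,:2].astype(np.float32)))
    k=(P[...,2]>310)&(P[...,0]>550)&(P[...,0]<750)&(abs(P[...,1]+40)<60); Q=P[k]
    print('knob',len(Q),Q.mean(0).round(1),cv2.minAreaRect(Q[Q[:,2]>325][:,:2].astype(np.float32)),Q[:,2].max())
E
```

```text
top 3447 25.1 ((600.1277465820312, 35.275726318359375), (217.4285125732422, 130.0055389404297), 9.755584716796875)
head 1560 ((699.0368041992188, 41.77410888671875), (134.98390197753906, 81.92314147949219), 7.909436225891113)
knob 323 [659.3 -40.5 346.6] ((661.111328125, -40.52455139160156), (26.516794204711914, 33.02910232543945), 9.928947448730469) 352.54763830709317
side 3963 23.3 ((631.8494262695312, 41.26033020019531), (279.3115234375, 131.4090118408203), 9.806724548339844)
head 1216 ((702.7633056640625, 24.757160186767578), (134.30299377441406, 118.04793548583984), 8.889898300170898)
knob 253 [659.6 -34.9 340.5] ((662.337646484375, -39.59062194824219), (26.398067474365234, 35.42920684814453), 6.627963542938232) 348.9404362707059
```

```bash
cat >> h.py <<'E'
YAW=np.radians(9.8); O=np.array([661.,46.1]); C,S=np.cos(YAW),np.sin(YAW)
def press(x,y,z): return np.array([O[0]+C*x-S*y,O[1]+S*x+C*y,z])
def inpress(p): d=np.array(p[:2])-O; return np.array([C*d[0]+S*d[1],-S*d[0]+C*d[1],p[2]])
def go(p,yang=None):  # p: TCP world mm; yang: world angle (deg) of tool y
    s=m.sense(); q=s["tcp_rot"]; R=Rn.from_quat(np.r_[q[1:],q[0]]).as_matrix()
    d=R.T@(np.array(p)-s["tool_pos"])/1000
    cur=np.degrees(np.arctan2(R[1,1],R[0,1])); tw=0 if yang is None else -((yang-cur+180)%360-180)
    print('delta',d.round(4),'twist',round(tw,1),'yang',cur.round(1),'pos',s["tool_pos"].round(1),'press',inpress(s["tool_pos"]).round(1),'F',s["contact_force"].round(1),'w',round(s["gripper_width"],1),'t',s["clock"],'j6',s["joints"][5].round(2))
E
python3 -c "
from h import *
go([472.5,168.7,300],99.8)"
```

```text
delta [-0.3946 -0.2401  0.1047] twist -28.3 yang 71.5 pos [174.4 521.6 404.7] press [-398.5  551.4  404.7] F [-0.5  0.5 -0.9] w 85.8 t 1.5 j6 -0.08
```

arm_command --deltas '[[[-0.08,-0.05,0.0],-5],[[-0.16,-0.1,0.02],-10],[[-0.24,-0.15,0.05],-16],[[-0.32,-0.2,0.08],-22],[[-0.395,-0.24,0.105],-28.3],[[-0.395,-0.24,0.105],-28.3],[[-0.395,-0.24,0.105],-28.3],[[-0.395,-0.24,0.105],-28.3],[[-0.395,-0.24,0.105],-28.3],[[-0.395,-0.24,0.105],-28.3],[[-0.395,-0.24,0.105],-28.3],[[-0.395,-0.24,0.105],-28.3]]' --gripper 0.065

```text
clock: 2.7
tool_pos: [472.9, 168.5, 299.6]
tcp_rot: [-0.0, -0.085, 0.996, 0.0]
contact_force: [-1.1, -0.2, -0.6]
gripper_width: 64.8
```

```bash
python3 -c "
from h import *
go([472.5,168.7,187],99.8)"
```

```text
delta [0.0003 0.0002 0.1126] twist -0.1 yang 99.7 pos [472.9 168.5 299.6] press [-164.5  152.7  299.6] F [-1.1 -0.2 -0.6] w 64.8 t 2.7 j6 -1.49
```

arm_command --deltas '[[[0,0,0.03],0],[[0,0,0.06],0],[[0,0,0.09],0],[[0,0,0.1126],0],[[0,0,0.1126],0]]'

```text
clock: 3.2
tool_pos: [471.5, 169.5, 185.3]
tcp_rot: [-0.002, -0.086, 0.996, -0.0]
contact_force: [0.0, 0.2, 0.5]
gripper_width: 65.2
```

arm_command --deltas '[[[0,0,0],0],[[0,0,0],0],[[0,0,0],0],[[0,0,0],0],[[0,0,0],0]]' --gripper 0.0

```text
clock: 3.7
tool_pos: [473.2, 169.1, 188.9]
tcp_rot: [0.001, -0.086, 0.996, 0.0]
contact_force: [-2.5, 2.2, 5.8]
gripper_width: 35.8
```

arm_command --deltas '[[[0,0,-0.02],0],[[0,0,-0.05],0],[[0,0,-0.09],0],[[0,0,-0.09],0]]'

```text
clock: 4.1
tool_pos: [473.9, 169.1, 282.4]
tcp_rot: [0.004, -0.086, 0.996, 0.001]
contact_force: [0.9, 0.6, -3.9]
gripper_width: 35.7
```

```bash
python3 - <<'E'
from h import *
p=press(-112,0,277); go(p,99.8)
I,D=m.read_camera("side"); u,v=proj("side",m.sense()["tool_pos"]-[0,0,160]); u,v=int(u),int(v); print(u,v)
cv2.imwrite('pics/2.png',cv2.resize(I[max(v-80,0):v+60,u-90:u+90],(720,560)))
E
```

```text
delta [-0.0513 -0.1531  0.0057] twist 0.0 yang 99.8 pos [473.9 169.1 282.4] press [-163.4  153.1  282.4] F [ 0.9  0.6 -3.9] w 35.7 t 4.1 j6 -1.49
311 299
```

View pics/2.png

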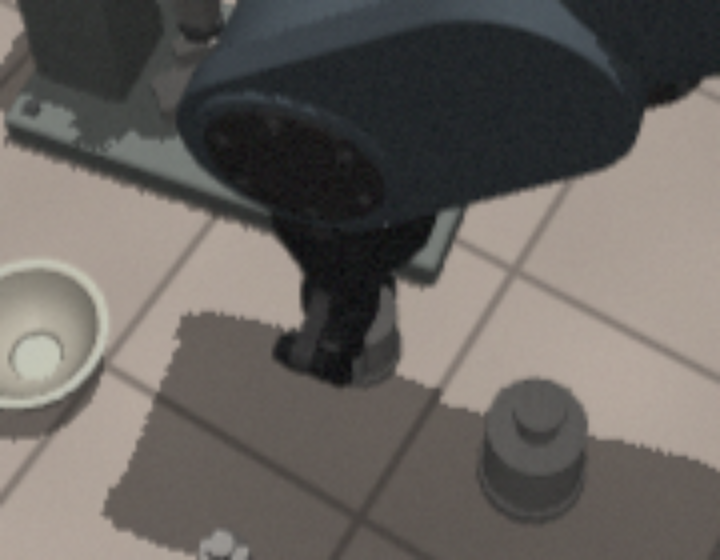

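arm_command --deltas '[[[-0.013,-0.038,0.0],0],[[-0.026,-0.076,0.0],0],[[-0.039,-0.115,0.0],0],[[-0.0513,-0.1531,0.0],0],[[-0.0513,-0.1531,0.0],0],[[-0.0513,-0.1531,0.0],0],[[-0.0513,-0.1531,0.035],0],[[-0.0513,-0.1531,0.055],0],[[-0.0513,-0.1531,0.06],0],[[-0.0513,-0.1531,0.06],0]]'

```text
clock: 5.15
tool_pos: [549.1, 27.3, 216.6]
tcp_rot: [-0.001, -0.086, 0.996, 0.0]
contact_force: [-0.2, 0.1, -3.4]
gripper_width: 35.9
```

```bash
python3 - <<'E'
from h import *
go(press(-112,0,213),99.8)
E
```

```text
delta [-0.0015 -0.0005  0.0036] twist 0.1 yang 99.9 pos [549.1  27.3 216.6] press [-113.5    0.5  216.6] F [-0.2  0.1 -3.4] w 35.9 t 5.15 j6 -1.78
```

arm_command --deltas '[[[0,0,0.001],0],[[0,0,0.002],0],[[0,0,0.003],0],[[0,0,0.003],0]]'

```text
clock: 5.55
tool_pos: [549.6, 26.6, 214.4]
tcp_rot: [0.0, -0.085, 0.996, -0.0]
contact_force: [0.0, 0.5, -3.6]
gripper_width: 35.6
```

arm_command --deltas '[[[0,0,0.001],0],[[0,0,0.001],0]]'

```text
clock: 5.75
tool_pos: [549.6, 26.5, 213.9]
tcp_rot: [0.0, -0.085, 0.996, -0.0]
contact_force: [-3.3, -0.0, 7.3]
gripper_width: 36.0
```

Contact. I'll release, rise, turn 90 degrees and back off to the front.

arm_command --deltas '[[[0,0,0],0],[[0,0,0],0],[[0,0,0],0],[[0,0,-0.03],0],[[0,0,-0.07],0],[[0,0,-0.11],0],[[0,0,-0.11],0]]' --gripper 0.065

```text
clock: 6.45
tool_pos: [550.6, 26.6, 328.1]
tcp_rot: [0.004, -0.085, 0.996, -0.001]
contact_force: [0.6, -0.7, -0.3]
gripper_width: 65.4
```

```bash
python3 - <<'E'
from h import *
go(press(-200,3,325),9.8)
E
```

```text
delta [0.0879 0.0035 0.0024] twist 90.0 yang 99.8 pos [550.6  26.6 328.1] press [-112.1   -0.5  328.1] F [ 0.6 -0.7 -0.3] w 65.4 t 6.45 j6 -1.78
```

arm_command --deltas '[[[0.03,0.001,0],8],[[0.06,0.003,0],16],[[0.088,0.0035,0],24],[[0.088,0.0035,0],32],[[0.088,0.0035,0],40],[[0.088,0.0035,0],48],[[0.088,0.0035,0],56],[[0.088,0.0035,0],64],[[0.088,0.0035,0],72],[[0.088,0.0035,0],80],[[0.088,0.0035,0],88],[[0.088,0.0035,0],90]]' --gripper 0.0854

```text
clock: 7.65
tool_pos: [462.1, 15.0, 322.7]
tcp_rot: [-0.0, 0.646, 0.763, -0.0]
contact_force: [-0.4, 0.1, 0.1]
gripper_width: 85.6
```

```bash
python3 - <<'E'
from h import *
go(press(-200,4,213),9.8)
for n in("side","top"):
    I,D=m.read_camera(n); P=cloud(n,D)
    c=press(-112,0,0); k=(np.hypot(P[...,0]-c[0],P[...,1]-c[1])<45)&(P[...,2]>40)&(P[...,2]<95); Q=P[k]
    if len(Q):
        T=Q[Q[:,2]>78]; print(n,len(Q),Q[:,2].max(),inpress((Q.min(0)+Q.max(0))/2), len(T) and inpress((T.min(0)+T.max(0))/2))
    if n=="side":
        cv2.imwrite('pics/3.png',cv2.resize(I[130:350,200:420],(600,600)))
    np.save(n+'2.npy',D)
E
```

```text
delta [0.0008 0.0013 0.1097] twist -0.3 yang 9.5 pos [462.1  15.  322.7] press [-201.2    3.2  322.7] F [-0.4  0.1  0.1] w 85.6 t 7.65 j6 -0.23
side 280 89.30993432118026 [-113.56117648    2.86836966   64.72230333] [-114.15489389    1.28574947   84.64989922]
top 165 91.05082518135517 [-114.18952994    1.1319427    67.98171589] [-114.20331582    0.30986065   87.1408939 ]
```

View pics/3.png

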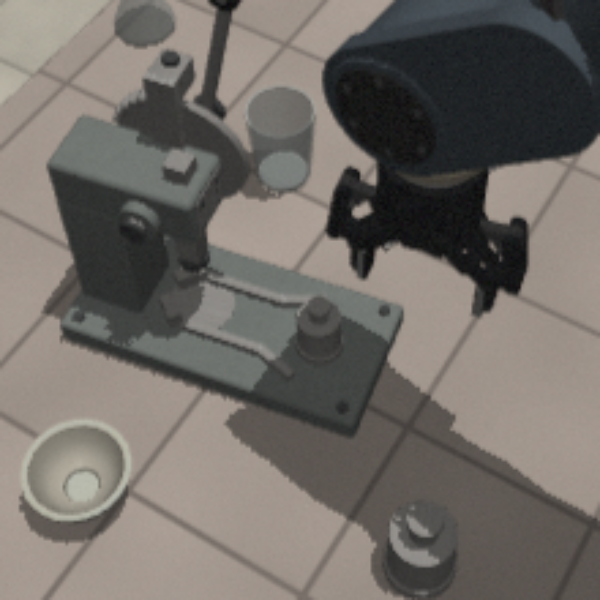

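```bash
python3 - <<'E'
from h import *
s=m.sense(); q=s["tcp_rot"]; R=Rn.from_quat(np.r_[q[1:],q[0]]).as_matrix()
A=[]
for n in("side","top"):
    P=cloud(n,np.load(n+'2.npy')); Q=((P-s["tool_pos"])@R).reshape(-1,3)
    A.append(Q[(abs(Q[:,0])<60)&(abs(Q[:,1])<90)&(Q[:,2]>-30)&(Q[:,2]<180)])
A=np.vstack(A)
for z in range(-30,180,10):
    T=A[(A[:,2]>=z)&(A[:,2]<z+10)]
    if len(T): print(z,len(T),'x',np.percentile(T[:,0],[1,99]).round(),'y',np.percentile(T[:,1],[1,99]).round())
E
```

```text
-30 17 x [29. 42.] y [-29. -12.]
-20 63 x [20. 43.] y [-35.  13.]
-10 19 x [12. 37.] y [-33.  21.]
0 239 x [ 5. 39.] y [-36.  30.]
10 138 x [ 4. 40.] y [-37.  34.]
20 137 x [ 3. 39.] y [-37.  33.]
30 137 x [ 2. 39.] y [-37.  33.]
40 56 x [ 3. 39.] y [-37.  33.]
50 262 x [-11.  14.] y [-66.  67.]
60 259 x [-11.  22.] y [-68.  68.]
70 204 x [-8. 22.] y [-70.  69.]
80 139 x [-10.  21.] y [-71.  70.]
90 237 x [-13.  19.] y [-72.  72.]
100 226 x [-12.  18.] y [-73.  73.]
110 141 x [-12.  16.] y [-73.  72.]
120 29 x [-6. 14.] y [-58.  56.]
130 48 x [-2. 14.] y [-56.  57.]
140 44 x [-8. 14.] y [-56.  57.]
150 36 x [-5. 13.] y [-54.  56.]
160 1 x [-1. -1.] y [44. 44.]
```

The hand can't tilt through this interface. So I'll push with the back of the opened front finger: straight at first, then twisted about 20° so its knuckle passes beside the ram.

arm_command --deltas '[[[0,0,0.04],0],[[-0.001,0,0.08],0],[[-0.002,0,0.11],0],[[-0.002,0,0.1225],0],[[-0.002,0,0.1225],0]]'

```text
clock: 8.25
tool_pos: [462.3, 13.0, 199.5]
tcp_rot: [-0.001, 0.644, 0.765, -0.001]
contact_force: [-0.8, 0.5, 0.1]
gripper_width: 85.4
```

arm_command --deltas '[[[0,0.01,0],0],[[0,0.02,0],0],[[0,0.03,0],0],[[0,0.04,0],0],[[0,0.05,0],0],[[0,0.06,0],0],[[0,0.07,0],0],[[0,0.08,0],0],[[0,0.08,0],0]]'

```text
clock: 9.15
tool_pos: [543.4, 26.9, 203.0]
tcp_rot: [0.002, 0.644, 0.765, 0.001]
contact_force: [-1.4, -0.2, 2.5]
gripper_width: 85.2
```

```bash
python3 - <<'E'
from h import *
go(press(-95,1,200),9.8)
I,D=m.read_camera("side"); J,_=m.read_camera("top")
cv2.imwrite('pics/4.png',np.hstack([cv2.resize(I[150:300,230:380],(400,400)),cv2.resize(J[130:250,250:370],(400,400))]))
E
```

```text
delta [-0.0001  0.0241  0.0031] twist 0.0 yang 9.8 pos [543.4  26.9 203. ] press [-119.1    1.1  203. ] F [-1.4 -0.2  2.5] w 85.2 t 9.15 j6 -0.21
```

View pics/4.png

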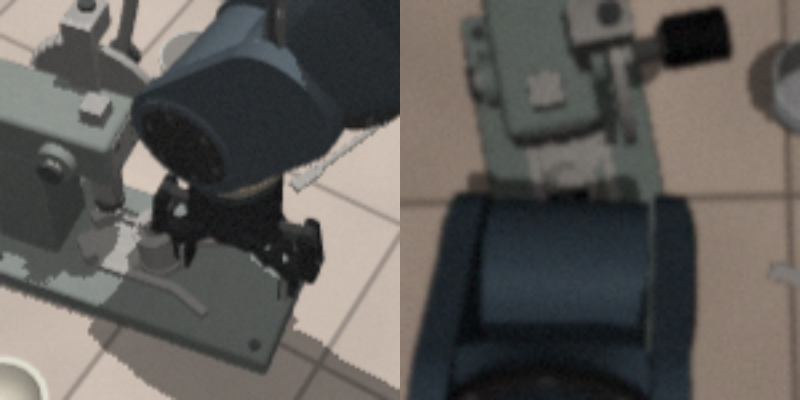

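```bash
python3 - <<'E'
from h import *
s=m.sense(); q=s["tcp_rot"]; R=Rn.from_quat(np.r_[q[1:],q[0]]).as_matrix(); A=[]
for n in("side","top"):
    I,D=m.read_camera(n); P=cloud(n,D); Q=((P-s["tool_pos"])@R).reshape(-1,3)
    A.append(Q[(abs(Q[:,0])<90)&(abs(Q[:,1])<90)&(Q[:,2]>-200)&(Q[:,2]<50)])
    W=P.reshape(-1,3); W=np.array([inpress(w) for w in W[(W[:,0]>560)&(W[:,0]<720)&(abs(W[:,1]-40)<70)&(W[:,2]>60)&(W[:,2]<150)]])
    T=W[(W[:,2]>66)&(W[:,2]<95)&(W[:,0]<-25)&(W[:,0]>-65)&(abs(W[:,1])<20)]; print(n,len(T),T.min(0) if len(T) else'',T.max(0) if len(T) else'')
A=np.vstack(A)
for z in range(-200,50,20):
    T=A[(A[:,2]>=z)&(A[:,2]<z+20)]
    if len(T): print(z,len(T),'x',np.percentile(T[:,0],[1,99]).round(),'y',np.percentile(T[:,1],[1,99]).round())
E
```

```text
side 136 [-64.73957202  -8.69394388  66.06430693] [-26.43488229  19.71779212  94.79659973]
top 113 [-54.11347899 -17.59204939  66.6872922 ] [-25.55840746  18.13672083  94.10523346]
-200 1022 x [-52.  82.] y [-89.  -8.]
-180 712 x [-57.  83.] y [-88.  10.]
-160 792 x [-60.  82.] y [-87.  28.]
-140 3073 x [-63.  78.] y [-69.  42.]
-120 812 x [-67.  76.] y [-59.  54.]
-100 327 x [-52.  74.] y [-48.  57.]
-80 190 x [42. 72.] y [-33.  54.]
-60 63 x [18. 69.] y [-20.  47.]
-40 19 x [19. 39.] y [-36. -15.]
-20 54 x [-50.  42.] y [-39.  90.]
0 271 x [-50.  40.] y [-37.  87.]
20 188 x [-14.  40.] y [-37.  39.]
40 45 x [-0. 39.] y [-37.  30.]
```

arm_command --deltas '[[[0,0.008,0.003],0],[[0,0.016,0.003],0],[[0,0.024,0.003],0],[[0,0.024,0.003],0],[[0,-0.01,0.003],0],[[0,-0.01,0.003],0]]'

```text
clock: 9.95
tool_pos: [529.0, 24.8, 197.8]
tcp_rot: [-0.001, 0.644, 0.765, -0.001]
contact_force: [0.3, 0.3, -1.6]
gripper_width: 85.1
```

```bash
python3 - <<'E'
from h import *
go(press(-130,5,200),29.8)
E
```

```text
delta [ 0.0035  0.0037 -0.0022] twist -20.0 yang 9.8 pos [529.   24.8 197.8] press [-133.7    1.5  197.8] F [ 0.3  0.3 -1.6] w 85.1 t 9.95 j6 -0.21
```

arm_command --deltas '[[[0.0035,0.0,-0.002],-7],[[0.0035,0.0,-0.002],-14],[[0.0035,0.0,-0.002],-20],[[0.0035,0.0,-0.002],-20]]'

```text
clock: 10.35
tool_pos: [531.4, 28.5, 200.1]
tcp_rot: [0.0, 0.501, 0.866, 0.0]
contact_force: [-0.2, 0.7, -0.9]
gripper_width: 85.6
```

```bash
python3 - <<'E'
from h import *
go(press(-90,5,200),29.8)
go(press(-70,5,200),29.8)
E
```

```text
delta [-0.0137  0.0383  0.0001] twist 0.1 yang 29.9 pos [531.4  28.5 200.1] press [-130.7    4.7  200.1] F [-0.2  0.7 -0.9] w 85.6 t 10.35 j6 -0.56
delta [-0.0206  0.0571  0.0002] twist 0.1 yang 29.9 pos [531.4  28.5 200.1] press [-130.7    4.7  200.1] F [-0.2  0.7 -0.9] w 85.6 t 10.35 j6 -0.56
```

Advance to c_x = -80, then look.

arm_command --deltas '[[[-0.005,0.014,0],0],[[-0.01,0.028,0],0],[[-0.0137,0.0383,0],0],[[-0.0155,0.043,0],0],[[-0.0172,0.048,0],0],[[-0.0172,0.048,0],0]]'

```text
clock: 10.95
tool_pos: [581.3, 37.4, 199.5]
tcp_rot: [0.0, 0.502, 0.865, 0.0]
contact_force: [-0.6, -0.4, 0.2]
gripper_width: 85.4
```

arm_command --deltas '[[[-0.0007,0.0019,0],0],[[-0.0014,0.0038,0],0],[[-0.002,0.0056,0],0],[[-0.002,0.0056,0],0]]'

```text
clock: 11.35
tool_pos: [587.1, 38.5, 199.6]
tcp_rot: [0.0, 0.501, 0.865, 0.0]
contact_force: [-1.3, 1.1, 0.7]
gripper_width: 85.8
```

```bash
python3 - <<'E'
from h import *
go(press(-70,5,200),29.8)
I,D=m.read_camera("side"); J,_=m.read_camera("top")
cv2.imwrite('pics/5.png',np.hstack([cv2.resize(I[170:290,230:350],(500,500)),cv2.resize(J[130:220,260:350],(300,300)).repeat(1,0)[:300] if 0 else cv2.copyMakeBorder(cv2.resize(J[130:220,260:350],(300,300)),0,200,0,0,0)]))
E
```

```text
delta [-0.0015  0.0038 -0.0004] twist 0.0 yang 29.8 pos [587.1  38.5 199.6] press [-74.1   5.1 199.6] F [-1.3  1.1  0.7] w 85.8 t 11.35 j6 -0.53
```

View pics/5.png

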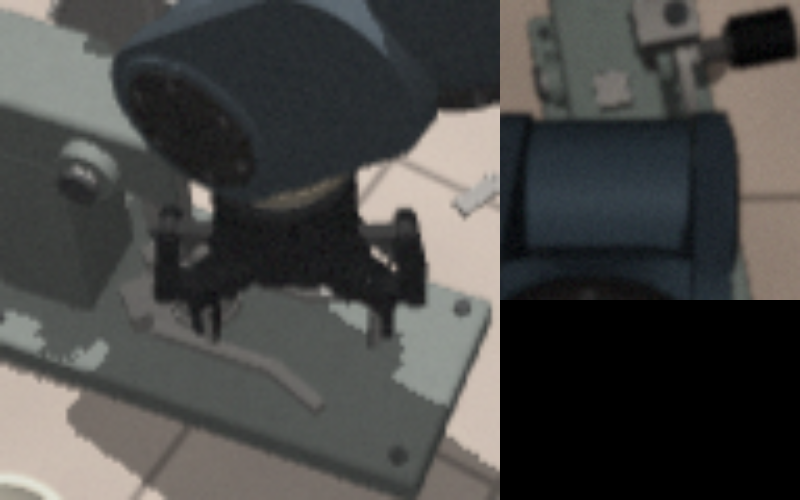

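arm_command --deltas '[[[-0.0007,0.0019,0],0],[[-0.0014,0.0038,0],0],[[-0.0014,0.0038,0],0]]'

```text
clock: 11.75
tool_pos: [591.1, 39.6, 199.7]
tcp_rot: [-0.0, 0.501, 0.865, 0.0]
contact_force: [-3.2, 6.9, 1.5]
gripper_width: 85.7
```

arm_command --deltas '[[[-0.0007,0.0019,0],0],[[-0.0007,0.0019,0],0]]'

```text
clock: 11.95
tool_pos: [593.0, 40.2, 199.8]
tcp_rot: [-0.0, 0.501, 0.865, 0.0]
contact_force: [-4.2, 8.0, 3.4]
gripper_width: 85.5
```

arm_command --deltas '[[[-0.0007,0.0019,0],0],[[-0.0007,0.0019,0],0]]'

```text
clock: 12.15
tool_pos: [594.9, 40.8, 199.9]
tcp_rot: [-0.0, 0.501, 0.865, 0.0]
contact_force: [-4.6, 10.2, 4.2]
gripper_width: 85.3
```

arm_command --deltas '[[[0.01,-0.028,0],0],[[0.02,-0.056,0],0],[[0.03,-0.084,0],0],[[0.04,-0.112,0],0],[[0.04,-0.112,-0.02],0]]'

```text
clock: 12.65
tool_pos: [474.7, 18.4, 218.0]
tcp_rot: [-0.003, 0.502, 0.865, -0.002]
contact_force: [0.3, -0.4, 0.1]
gripper_width: 85.2
```

```bash
python3 - <<'E'
from h import *
go(press(-70,5,200),29.8)
I,D=m.read_camera("side"); P=cloud("side",D); J,E=m.read_camera("top")
W=P.reshape(-1,3); W=np.c_[C*(W[:,0]-O[0])+S*(W[:,1]-O[1]),-S*(W[:,0]-O[0])+C*(W[:,1]-O[1]),W[:,2]].reshape(P.shape)
k=(abs(W[...,0])<45)&(abs(W[...,1])<45)
for z in range(26,96,6):
    Q=W[k&(W[...,2]>=z)&(W[...,2]<z+6)&(W[...,0]>-40)&(W[...,0]<30)]
    if len(Q): print(z,len(Q),Q.min(0).round(1),Q.max(0).round(1))
a=cv2.resize(I[200:270,240:330],(800,600),interpolation=cv2.INTER_CUBIC)
for X,c in(((0,0,25),(0,0,255)),((0,0,87),(0,255,0)),((0,0,92),(255,0,0))):
    u,v=proj("side",press(*X)); cv2.circle(a,(int((u-240)*800/90),int((v-200)*600/70)),5,c,-1)
cv2.imwrite('pics/6.png',a)
E
```

```text
delta [-0.0399  0.1115  0.0173] twist -0.0 yang 29.8 pos [474.7  18.4 218. ] press [-188.3    4.4  218. ] F [ 0.3 -0.4  0.1] w 85.2 t 12.65 j6 -0.58
26 140 [-39.9 -42.7  26. ] [26.7 44.4 32. ]
32 85 [-38.3 -30.5  32. ] [29.9 32.  37.7]
38 75 [-28.2 -16.5  38.1] [29.5 30.2 43.5]
44 21 [-28.5  -5.5  44.6] [ 6.8 17.6 50. ]
50 21 [-27.2  -7.3  50.1] [ 0.4 16.9 55.7]
56 23 [-28.3  -8.8  56.4] [ 3.1 17.  61.9]
62 91 [-28.4 -19.   62.2] [ 8.3 16.8 68. ]
68 34 [-26.8 -19.6  68.1] [ 6.5 15.  73.5]
74 6 [-18.5  -1.6  74.1] [-7.9  4.4 79.6]
80 25 [-19.4 -11.9  80. ] [-4.2  6.8 86. ]
86 12 [-18.7  -6.3  86.2] [ 2.4 11.5 91.2]
92 19 [-11.8  -4.6  92.4] [ 7.6 13.7 97.6]
```

View pics/6.png

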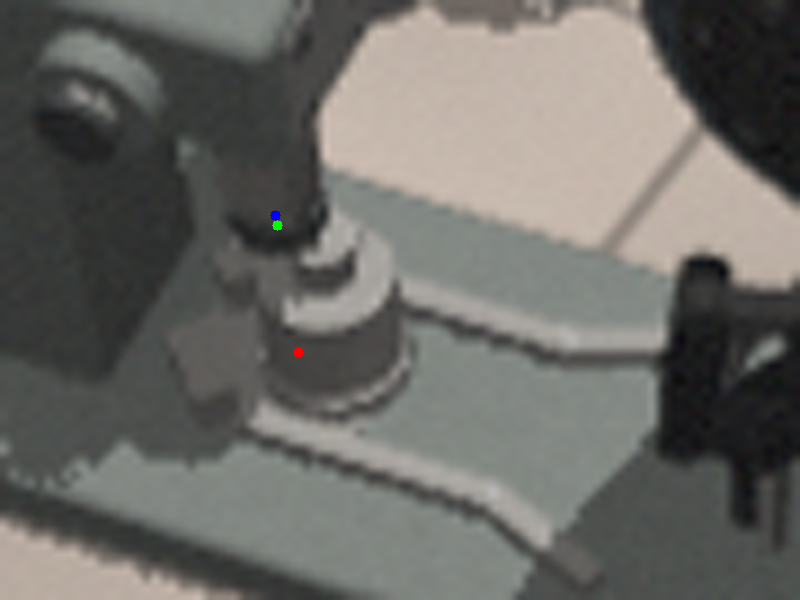

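```bash
python3 - <<'E'
from h import *
def W(n,f):
    P=cloud(n,np.load(f)); return np.stack([C*(P[...,0]-O[0])+S*(P[...,1]-O[1]),-S*(P[...,0]-O[0])+C*(P[...,1]-O[1]),P[...,2]],-1)
for n in("top","side"):
    w=W(n,n+'.npy').reshape(-1,3)
    for z0,z1 in((60,100),(100,130),(130,155),(165,200),(212,232),(235,280)):
        q=w[(w[:,2]>z0)&(w[:,2]<z1)&(w[:,0]>-60)&(w[:,0]<90)&(w[:,1]<-24)&(w[:,1]>-78)]
        if len(q)>4: print(n,z0,z1,len(q),'x',np.percentile(q[:,0],[2,98]).round(),'y',np.percentile(q[:,1],[2,50,98]).round())
    q=w[(w[:,2]>95)&(w[:,2]<155)&(abs(w[:,0])<40)&(abs(w[:,1])<28)]; print('ram',len(q),q.min(0).round() if len(q) else'',q.max(0).round() if len(q) else'')
    for z in range(92,156,8):
        r=q[(q[:,2]>=z)&(q[:,2]<z+8)&(q[:,0]<20)]
        if len(r)>2: print(' ram',z,len(r),r.min(0).round(1),r.max(0).round(1))
# knuckle footprint in the tool frame from all data (pose at time of *2.npy: hand at press (-201,3), yang 9.5)
p=np.array([462.1,15.0,322.7]); a=np.radians(9.5); ty=np.array([np.cos(a),np.sin(a),0]); tz=np.array([0,0,-1.]); tx=np.cross(ty,tz)
for n in("side","top"):
    P=cloud(n,np.load(n+'2.npy')).reshape(-1,3)-p; q=P@np.c_[tx,ty,tz]
    for s in(-1,1):
        for z0,z1 in((50,80),(80,105),(105,118),(122,160)):
            r=q[(abs(q[:,0])<35)&(s*q[:,1]>44)&(abs(q[:,1])<85)&(q[:,2]>z0)&(q[:,2]<z1)]
            if len(r)>3: print(n,s,z0,len(r),'x',np.percentile(r[:,0],[2,98]).round(1),'y',np.percentile(r[:,1],[2,98]).round(1))
E
```

```text
top 165 200 179 x [-36.  30.] y [-76. -55. -27.]
top 212 232 115 x [-26.  74.] y [-52. -45. -25.]
top 235 280 164 x [ 5. 51.] y [-57. -43. -25.]
ram 2 [-13.   1.  96.] [-13.   3.  96.]
side 130 155 27 x [-28. -13.] y [-43. -41. -40.]
side 165 200 206 x [-35.  78.] y [-48. -42. -37.]
side 212 232 197 x [-22.  70.] y [-50. -42. -25.]
side 235 280 200 x [ 9. 34.] y [-56. -36. -24.]
ram 112 [-12. -10.  95.] [ 11.  13. 131.]
 ram 92 20 [-11.8  -6.4  95.3] [ 7.8 12.2 99.9]
 ram 100 25 [-12.1  -6.3 100.1] [ 10.3  12.9 107.9]
 ram 108 22 [-10.3  -7.  108.1] [  7.9  11.7 115.7]
 ram 116 30 [ -9.4  -9.2 116.1] [ 10.8  11.8 124. ]
 ram 124 15 [ -9.8 -10.  124.5] [  9.5  10.5 130.8]
side -1 50 178 x [-10.   14.6] y [-69.3 -44.9]
side -1 80 90 x [-10.6  14.2] y [-72.7 -45. ]
side -1 105 109 x [-10.2  15.3] y [-73.4 -44.3]
side -1 122 60 x [-0.6 13.3] y [-55.9 -44.4]
side 1 50 158 x [-9.  14.5] y [45.  68.6]
side 1 80 59 x [-6.3 14.6] y [44.7 72.2]
side 1 105 104 x [-6.8 15.3] y [45.6 72.4]
side 1 122 49 x [ 6.7 13.8] y [44.4 57.2]
top 1 50 144 x [-10.6  12.5] y [45.1 68.6]
top 1 80 21 x [-10.9  11.7] y [44.9 72.4]
top 1 105 34 x [-12.3  13.3] y [44.4 72.4]
```

```bash
python3 - <<'E'
from h import *
go(press(-125,21,197),-30.2)
E
```

```text
delta [-0.0042  0.0618  0.0245] twist 60.0 yang 29.8 pos [478.4  18.5 221.3] press [-184.6    3.9  221.3] F [-0.2 -0.6  0.4] w 85.4 t 12.75 j6 -0.58
```

arm_command --deltas '[[[0,0,0],8],[[0,0,0],16],[[0,0,0],24],[[0,0,0],32],[[0,0,0],40],[[0,0,0],48],[[-0.001,0.02,0.01],56],[[-0.002,0.04,0.02],60],[[-0.0042,0.0618,0.0245],60],[[-0.0042,0.0618,0.0245],60]]'

```text
clock: 13.75
tool_pos: [535.6, 46.5, 194.3]
tcp_rot: [0.001, 0.867, 0.499, 0.001]
contact_force: [-1.0, -0.0, -0.0]
gripper_width: 85.5
```

```bash
python3 - <<'E'
from h import *
go(press(-80,21,197),-30.2)
go(press(-68,21,197),-30.2)
E
```

```text
delta [ 0.0274  0.0338 -0.0026] twist 0.0 yang -30.2 pos [535.6  46.5 194.3] press [-123.5   21.7  194.3] F [-1. -0. -0.] w 85.5 t 13.75 j6 0.53
delta [ 0.0351  0.043  -0.0026] twist 0.0 yang -30.2 pos [535.6  46.5 194.3] press [-123.5   21.7  194.3] F [-1. -0. -0.] w 85.5 t 13.75 j6 0.53
```

arm_command --deltas '[[[0.009,0.011,-0.001],0],[[0.018,0.022,-0.002],0],[[0.0274,0.0338,-0.002],0],[[0.0274,0.0338,-0.002],0]]'

```text
clock: 14.15
tool_pos: [577.7, 52.4, 197.1]
tcp_rot: [0.001, 0.867, 0.499, 0.001]
contact_force: [-0.1, -0.2, -0.4]
gripper_width: 85.4
```

arm_command --deltas '[[[0.0013,0.0015,0],0],[[0.0026,0.003,0],0],[[0.0039,0.0046,0],0],[[0.0039,0.0046,0],0]]'

```text
clock: 14.55
tool_pos: [582.6, 53.6, 197.2]
tcp_rot: [0.0, 0.867, 0.499, 0.0]
contact_force: [0.1, 0.5, 0.1]
gripper_width: 85.5
```

arm_command --deltas '[[[0.0013,0.0015,0],0],[[0.0026,0.003,0],0],[[0.0026,0.003,0],0]]'

```text
clock: 14.85
tool_pos: [586.5, 54.3, 197.1]
tcp_rot: [-0.0, 0.867, 0.498, -0.0]
contact_force: [-2.1, -1.1, 0.8]
gripper_width: 85.4
```

```bash
python3 - <<'E'
from h import *
go(press(-68,21,197),-30.2)
I,D=m.read_camera("side")
a=cv2.resize(I[180:270,230:350],(800,600),interpolation=cv2.INTER_CUBIC)
cv2.imwrite('pics/7.png',a)
E
```

```text
delta [0.0028 0.0029 0.0001] twist 0.0 yang -30.2 pos [586.5  54.3 197.1] press [-72.   20.8 197.1] F [-2.1 -1.1  0.8] w 85.4 t 14.85 j6 0.54
```

View pics/7.png

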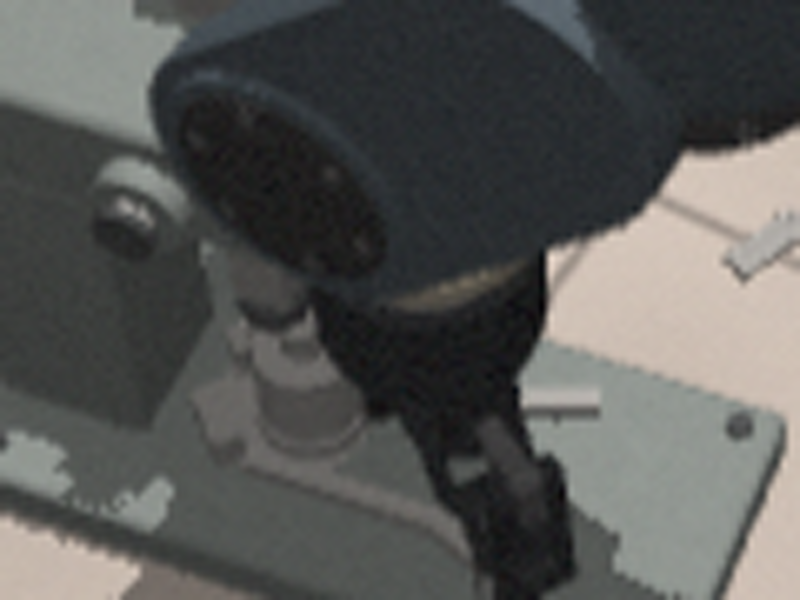

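arm_command --deltas '[[[0.0013,0.0015,0],0],[[0.0026,0.003,0],0],[[0.0026,0.003,0],0]]'

```text
clock: 15.2
tool_pos: [590.6, 55.1, 197.1]
tcp_rot: [0.0, 0.867, 0.499, 0.0]
contact_force: [-1.9, -0.7, 0.4]
gripper_width: 85.2
```

arm_command --deltas '[[[0.0013,0.0015,0],0],[[0.0013,0.0015,0],0]]'

```text
clock: 15.4
tool_pos: [591.7, 55.4, 196.8]
tcp_rot: [-0.001, 0.867, 0.498, -0.001]
contact_force: [-8.3, -1.7, 1.7]
gripper_width: 85.4
```

```bash
cat > die.py <<'E'
from h import *
from scipy.optimize import least_squares
go(press(-68,21,197),-30.2)
I,D=m.read_camera("side"); P=cloud("side",D)
W=np.stack([C*(P[...,0]-O[0])+S*(P[...,1]-O[1]),-S*(P[...,0]-O[0])+C*(P[...,1]-O[1]),P[...,2]],-1)
k=(abs(W[...,0]+3)<32)&(abs(W[...,1])<24)
Q=W[k&(W[...,2]>46)&(W[...,2]<64)&(W[...,0]<15)]
f=lambda c:np.hypot(Q[:,0]-c[0],Q[:,1]-c[1])-19
r=least_squares(f,[-5,0],loss='soft_l1'); print('die ctr (press)',r.x.round(1),len(Q),'rms',np.sqrt((r.fun**2).mean()).round(2),'minx',Q[:,0].min().round(1))
T=W[k&(W[...,2]>65)&(W[...,2]<74)]; print('shoulder',T.min(0).round(1),T.max(0).round(1),len(T))
E
python3 die.py
```

```text
delta [-0.0008 -0.0011 -0.0002] twist -0.0 yang -30.2 pos [591.7  55.4 196.8] press [-66.7  21.  196.8] F [-8.3 -1.7  1.7] w 85.4 t 15.4 j6 0.54
die ctr (press) [-2.6 -1.8] 69 rms 2.36 minx -30.1
shoulder [-19.6  -1.6  65. ] [15.3 18.  73.5] 76
```

arm_command --deltas '[[[0.0007,0.0008,0],0],[[0.0007,0.0008,0],0]]'

```text
clock: 15.65
tool_pos: [592.1, 55.4, 196.5]
tcp_rot: [-0.001, 0.867, 0.498, -0.002]
contact_force: [-13.9, -3.6, 4.6]
gripper_width: 85.1
```

arm_command --deltas '[[[-0.0146,-0.0178,0],0],[[-0.0292,-0.0356,0],0],[[-0.044,-0.0537,0],0],[[-0.06,-0.073,0],0],[[-0.06,-0.073,0],0]]'

```text
clock: 16.15
tool_pos: [498.1, 40.4, 196.9]
tcp_rot: [-0.001, 0.867, 0.499, -0.001]
contact_force: [0.6, -0.0, -0.5]
gripper_width: 85.2
```

```bash
cat >> die.py <<'E'
a=cv2.resize(I[195:270,230:330],(800,600),interpolation=cv2.INTER_CUBIC)
th=np.linspace(0,2*np.pi,80)
for z,rr,c in((69,19,(0,255,0)),(87,10,(255,0,0)),(25,21,(0,0,255))):
    for t in th:
        u,v=proj("side",press(rr*np.cos(t),rr*np.sin(t),z)); cv2.circle(a,(int((u+.5-230)*8),int((v+.5-195)*8)),1,c,-1)
cv2.imwrite('pics/8.png',a)
E
python3 die.py
```

```text
delta [ 0.0593  0.0723 -0.0003] twist 0.0 yang -30.2 pos [498.1  40.4 196.9] press [-161.5   22.1  196.9] F [ 0.6 -0.  -0.5] w 85.2 t 16.15 j6 0.51
die ctr (press) [-2.  -1.7] 72 rms 1.91 minx -21.4
shoulder [-21.1 -18.9  65. ] [16.6 18.2 73.6] 102
```

View pics/8.png

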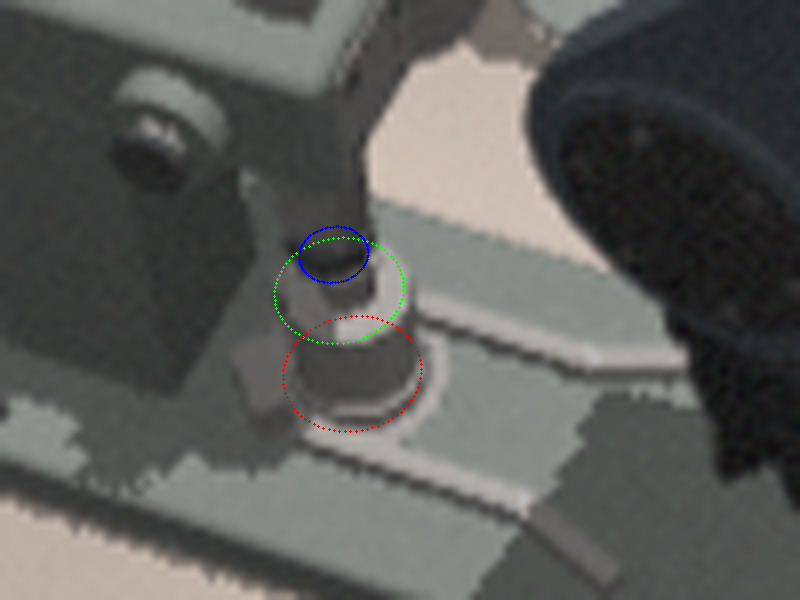

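The die is home: the stop force rose to 14 N and the cap sits under the foot. Next is the lever.

arm_command --deltas '[[[0,0,-0.04],0],[[0,0,-0.08],7],[[0,0,-0.12],14],[[0,0,-0.16],21],[[0,0,-0.2],28],[[0,0,-0.24],35],[[0,0,-0.28],42],[[0,0,-0.32],50],[[0,0,-0.36],50],[[0,0,-0.36],50],[[0,0,-0.36],50]]' --gripper 0.065

```text
clock: 17.3
tool_pos: [500.5, 40.6, 557.9]
tcp_rot: [0.0, 0.996, 0.086, 0.001]
contact_force: [0.9, -0.2, -0.2]
gripper_width: 65.2
```

```bash
python3 - <<'E'
from h import *
print(press(-13,-85,336))
go(press(-13,-85,560),-80.2)
E
```

```text
[662.65750475 -39.87239486 336.        ]
delta [ 0.1461  0.107  -0.0018] twist 0.0 yang -80.2 pos [500.5  40.6 557.9] press [-159.1   21.9  557.9] F [ 0.9 -0.2 -0.2] w 65.2 t 17.3 j6 1.39
```

arm_command --deltas '[[[0.03,0.02,0],0],[[0.06,0.045,0],0],[[0.09,0.07,0],0],[[0.12,0.09,0],0],[[0.1461,0.107,0],0],[[0.1461,0.107,0],0],[[0.1461,0.107,0],0]]'

```text
clock: 18.0
tool_pos: [662.8, -40.2, 555.1]
tcp_rot: [-0.0, 0.996, 0.085, -0.001]
contact_force: [-0.1, 0.1, 0.6]
gripper_width: 65.3
```

```bash
python3 - <<'E'
from h import *
go(press(-13,-85,491),-80.2)
I,D=m.read_camera("side")
u,v=proj("side",press(-13,-85,350)); u,v=int(u),int(v)
cv2.imwrite('pics/9.png',cv2.resize(I[max(0,v-75):v+75,u-100:u+100],(800,600)) )
E
```

```text
delta [ 0.     -0.0003  0.0641] twist -0.0 yang -80.2 pos [662.8 -40.2 555.1] press [-12.9 -85.3 555.1] F [-0.1  0.1  0.6] w 65.3 t 18.0 j6 1.27
```

View pics/9.png

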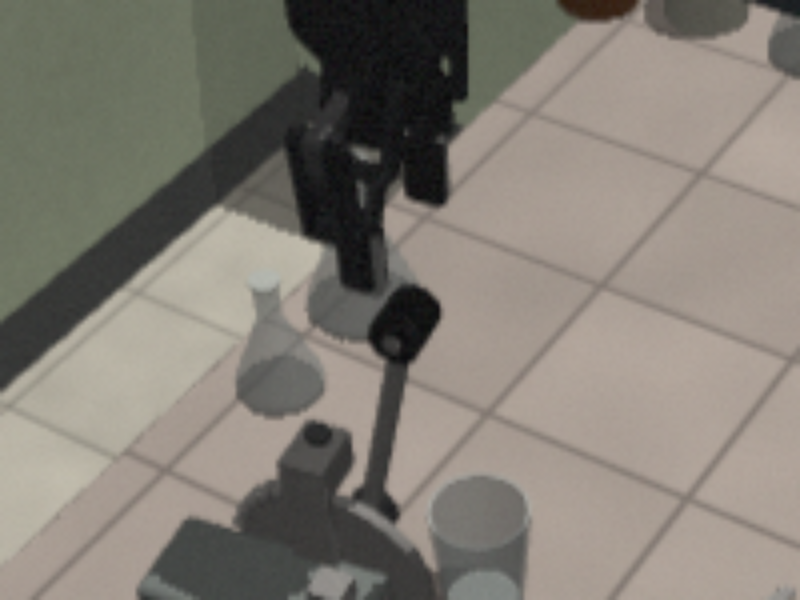

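arm_command --deltas '[[[0,0,0.02],0],[[0,0,0.04],0],[[0,0,0.055],0],[[0,0,0.064],0],[[0,0,0.064],0]]'

```text
clock: 18.55
tool_pos: [661.8, -39.6, 492.4]
tcp_rot: [-0.0, 0.996, 0.086, -0.001]
contact_force: [0.2, 0.2, 0.5]
gripper_width: 65.2
```

arm_command --deltas '[[[0,0,0],0],[[0,0,0],0],[[0,0,0],0],[[0,0,0],0],[[0,0,0],0]]' --gripper 0.0

```text
clock: 19.05
tool_pos: [662.3, -41.0, 494.7]
tcp_rot: [0.001, 0.996, 0.085, 0.001]
contact_force: [0.5, -6.5, 4.0]
gripper_width: 31.2
```

```bash
python3 - <<'E'
from h import *
go(press(-13,-85,491),-80.2)
for q in np.r_[0:1.0:0.1,.975]:
    a=1.35-q; print(q.round(3), round((22-160*np.cos(a)+13)/1000,4), round((336-180-160*np.sin(a))/1000,4))
E
```

```text
delta [ 0.0006 -0.001   0.0037] twist -0.0 yang -80.2 pos [662.3 -41.  494.7] press [-13.6 -86.  494.7] F [ 0.5 -6.5  4. ] w 31.2 t 19.05 j6 1.27
0.0 -0.0 -0.0001
0.1 -0.0155 0.0042
0.2 -0.0304 0.01
0.3 -0.0446 0.0172
0.4 -0.0581 0.0259
0.5 -0.0706 0.0358
0.6 -0.0821 0.0469
0.7 -0.0924 0.0592
0.8 -0.1014 0.0724
0.9 -0.1091 0.0864
0.975 -0.1139 0.0974
```

arm_command --deltas '[[[-0.0078,0,0.002],0],[[-0.0155,0,0.0042],0],[[-0.023,0,0.007],0],[[-0.0304,0,0.01],0],[[-0.0376,0,0.0135],0],[[-0.0446,0,0.0172],0],[[-0.0514,0,0.0215],0],[[-0.0581,0,0.0259],0],[[-0.0581,0,0.0259],0]]'

```text
clock: 19.95
tool_pos: [604.9, -50.8, 468.7]
tcp_rot: [0.001, 0.996, 0.085, 0.002]
contact_force: [4.8, -6.0, 4.4]
gripper_width: 31.1
```

```bash
cat > lev.py <<'E'
from h import *
s=m.sense(); p=inpress(s["tool_pos"])-np.array([-13.6,-86,494.7])+[-13,-85,336]  # knob estimate
a=np.arctan2(p[2]-180,22-p[0]); r=np.hypot(p[2]-180,22-p[0])
f=s["contact_force"]; fx=C*f[0]+S*f[1]
print('lever',round(1.35-a,3),'r',r.round(1),'knob',p.round(1),'F press x,z',fx.round(1),f[2].round(1),'tangential',round(fx*np.sin(a)+f[2]*np.cos(a),1),'w',s["gripper_width"].round(1),s["clock"])
E
python3 lev.py
```

```text
Traceback (most recent call last):
  File "lev.py", line 5, in <module>
    print('lever',round(1.35-a,3),'r',r.round(1),'knob',p.round(1),'F press x,z',fx.round(1),f[2].round(1),'tangential',round(fx*np.sin(a)+f[2]*np.cos(a),1),'w',s["gripper_width"].round(1),s["clock"])
                                                                                                                                                                 ^^^^^^^^^^^^^^^^^^^^^^^^
AttributeError: 'float' object has no attribute 'round'
```

arm_command --deltas '[[[-0.0032,0,0.0024],0],[[-0.0064,0,0.0049],0],[[-0.0095,0,0.0074],0],[[-0.0095,0,0.0074],0]]'

```text
clock: 20.35
tool_pos: [596.1, -52.3, 462.2]
tcp_rot: [0.001, 0.996, 0.085, 0.003]
contact_force: [5.5, -5.1, 6.5]
gripper_width: 31.3
```

```bash
sed -i 's/s\["gripper_width"\].round(1)/round(s["gripper_width"],1)/' lev.py; python3 lev.py
```

```text
lever 0.47 r 160.2 knob [-80.1 -84.9 303.5] F press x,z 4.5 6.5 tangential 7.7 w 31.3 20.35
```

arm_command --deltas '[[[-0.003,0,0.0025],0],[[-0.006,0,0.0052],0],[[-0.0089,0,0.0079],0],[[-0.0145,0,0.0135],0],[[-0.0145,0,0.0135],0]]'

```text
clock: 20.85
tool_pos: [581.5, -54.8, 448.0]
tcp_rot: [0.001, 0.996, 0.085, 0.002]
contact_force: [3.9, -4.3, 7.7]
gripper_width: 30.8
```

```bash
python3 lev.py; python3 - <<'E'
import numpy as np
f=lambda q:np.array([-160*np.cos(1.35-q),-160*np.sin(1.35-q)])
for a,b in((.6,.65),(.6,.7),(.6,.75),(.6,.785),(.785,.83),(.785,.88),(.785,.93),(.785,.965)): print(a,b,((f(b)-f(a))/1000).round(4))
E
```

```text
lever 0.599 r 160.0 knob [-95.  -84.9 289.3] F press x,z 3.1 7.7 tangential 7.7 w 30.8 20.85
0.6 0.65 [-0.0053  0.006 ]
0.6 0.7 [-0.0103  0.0122]
0.6 0.75 [-0.015   0.0187]
0.6 0.785 [-0.0181  0.0234]
0.785 0.83 [-0.0037  0.0062]
0.785 0.88 [-0.0075  0.0132]
0.785 0.93 [-0.011   0.0204]
0.785 0.965 [-0.0132  0.0256]
```

First click is at 0.599, and the measured radius of 160.0 confirms the geometry. I'll go on to the second.

arm_command --deltas '[[[-0.0053,0,0.006],0],[[-0.0078,0,0.0091],0],[[-0.0103,0,0.0122],0],[[-0.015,0,0.0187],0],[[-0.0178,0,0.0229],0],[[-0.0178,0,0.0229],0]]'

```text
clock: 21.45
tool_pos: [564.0, -57.8, 425.0]
tcp_rot: [0.001, 0.996, 0.085, 0.002]
contact_force: [0.1, -5.6, 8.1]
gripper_width: 31.1
```

```bash
python3 lev.py
```

```text
lever 0.78 r 160.0 knob [-112.7  -84.9  266.3] F press x,z -0.8 8.1 tangential 6.3 w 31.1 21.45
```

arm_command --deltas '[[[-0.0037,0,0.0062],0],[[-0.0055,0,0.0096],0],[[-0.0065,0,0.0114],0],[[-0.0065,0,0.0114],0]]'

```text
clock: 21.85
tool_pos: [557.8, -58.9, 414.5]
tcp_rot: [0.001, 0.996, 0.085, 0.002]
contact_force: [-1.0, -5.5, 12.7]
gripper_width: 31.0
```

```bash
python3 lev.py
```

```text
lever 0.857 r 160.0 knob [-119.   -84.9  255.8] F press x,z -2.0 12.7 tangential 10.3 w 31.0 21.85
```

arm_command --deltas '[[[-0.0025,0,0.0047],0],[[-0.0046,0,0.0094],0],[[-0.0062,0,0.0132],0],[[-0.0075,0,0.0163],0],[[-0.0075,0,0.0163],0],[[-0.0075,0,0.0163],0]]'

```text
clock: 22.45
tool_pos: [550.3, -60.2, 397.7]
tcp_rot: [0.001, 0.996, 0.085, 0.002]
contact_force: [-3.2, -6.0, 9.1]
gripper_width: 31.0
```

```bash
python3 lev.py; python3 - <<'E'
from h import *
I,D=m.read_camera("side"); J,_=m.read_camera("top")
cv2.imwrite('pics/10.png',np.hstack([cv2.resize(I[110:290,220:400],(500,500)),cv2.copyMakeBorder(cv2.resize(J[110:260,220:400],(300,250)),0,250,0,0,0)]))
E
```

```text
lever 0.972 r 159.9 knob [-126.6  -84.9  239. ] F press x,z -4.2 9.1 tangential 6.9 w 31.0 22.45
```

View pics/10.png

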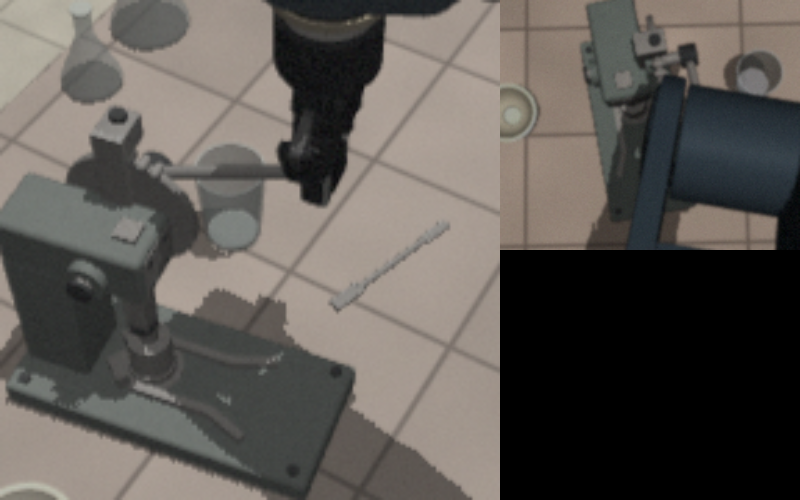

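The picture shows the knob held at about (310,165), the bar down, the foot on the cap of the upright die at about (150,345), and the spatula and beaker in place. The lever reads 0.972, so I'll hand in.

arm_command --deltas '[[[0,0,0],0],[[0,0,0],0],[[0,0,0],0]]'

```text
clock: 22.85
tool_pos: [550.3, -60.2, 397.8]
tcp_rot: [0.001, 0.996, 0.085, 0.001]
contact_force: [-2.4, -6.1, 11.0]
gripper_width: 31.0
```

```bash
python3 lev.py; python3 -c "
from rig import manip as m
print(m.sense()['qvel'].round(3)); print(m.hand_in())"; python3 lev.py
```

```text
lever 0.972 r 159.9 knob [-126.6  -84.9  239.1] F press x,z -3.4 11.0 tangential 9.0 w 31.0 22.85
[-0.001 -0.001  0.001  0.    -0.    -0.   ]
the job is handed in; nothing more can be done
None
the job is handed in; nothing more can be done
```

I pressed the pellet and handed the job in at about 23 s, with the gripper still holding the lever at the third click; no verdict was reported.

- **Die:** I set the middle-sized die (62 mm) on the apron. The tool can't lean back through this interface, so I pushed the die with the back of the open front finger, turning the hand to clear the ram. A first push with the hand turned one way slid off and left the die 9 mm short. A second from the other side seated it: the force rose to 14 N at the expected position. The camera put its centre about 2 mm in front of and 2 mm to the right of the anvil's centre. That is within camera error and under the 6 mm limit.
- **Lever:** I gripped the knob and moved it along its arc. At the end the knob position gave 0.972 rad with about 9 N of push along the arc, and the arm was still. I inferred the clicks from the lever angle (stops near 0.60, 0.78 and 0.972), with only a few force readings, so I didn't see each click as a separate force drop.
- **Last checks:** The final picture shows the foot on the upright die's cap, with the beaker and spatula where they were; the mortar is only partly in view. I could not measure the foot's force on the die directly.

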